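# Oil the belt tensioner and hold it open

## Task

Get the edge-burnishing machine ready for a new drive belt: give the hand-lever oil pump three full strokes, each right down to the bottom and all the way back up, then swing the machine's sprung belt-tensioner arm round against its spring until it is on its stop, and finish holding it there with the gripper's fingers: do not let go at the end. Leave the pump lever up, and do not disturb the glue bottle, wax tin and hammer standing around.

Things in the scene. Friction and masses are not known exactly. Their poses are not given: they have to be found in the camera images.
- pump: Hand-lever oil pump bolted to the bench: white oil tank (95 x 100 mm, top 119 mm above the bench, filler cap to 135 mm) on a 200 x 110 mm foot. Origin on the bench under the lever pivot; its x axis points from the pivot to the tank, whose centre is 85 mm away; the lever sticks out along -x, towards the robot. Pump and machine may swap sides.
- lever_pad (a point): Centre of the upper face of the black pad (60 x 34 mm, 14 mm thick) at the free end of the oil pump's lever; press it down here. A 12 mm steel bar carries it, the pad's centre being 160 mm from the lever pivot and its upper face 7 mm above the bar's centre line. Moves with the lever.
- lever_pivot (a point): The pump lever's level hinge axis, 105 mm above the bench, fixed. Its y axis is the hinge axis, its x axis points (level) from the lever side to the tank.
- pump_lever (a joint): Pump lever angle, rad: 0 = top (lever slopes up from the pivot to the pad by 0.35 rad, pad's upper face about 166 mm above the bench), 0.6 = bottom stop (lever slopes down by 0.25 rad, pad about 72 mm above the bench). A return spring raises it whenever it is not pressed; pressing at the pad takes about 4 N at the top and 8 N at the bottom.
- machine: Grey edge-burnishing machine bolted to the bench (foot 240 x 220 mm). Origin on the bench under the tensioner arm's pivot; x axis points to its motor and wooden burnishing head, 75 to 165 mm from the pivot and up to 140 mm high. The arm sticks out the other way (within 0.5 rad of -x), towards the robot.
- cage_arm (a point): The tensioner's swinging arm: a cage of two aluminium strips (28 mm wide, upper face 103 mm above the bench) with two black 38 mm rollers between, one half-way, one at the free end 130 mm from the pivot. It swings level on a dark hub (40 mm wide, top 119 mm above the bench). This point: mid-length of the arm, 65 mm from the pivot, on its upper face.
- finger_post (a point): Middle of the upright steel finger post, 18 mm in diameter, that stands on the arm's free end, from 103 mm to 148 mm above the bench (this point 125 mm above the bench); pinch or push it. Moves with the arm.
- tension_pivot (a point): Point on the arm's upright pivot axis, level with finger_post, 130 mm from it. Fixed in place.
- glue_bottle_center (a point): Half-way up the glue bottle: white, blue cap, 64 mm in diameter, 140 mm high, loose. Leave it alone.
- wax_tin_center (a point): Middle of the flat wax tin: 64 mm in diameter, 35 mm high, loose. Leave it alone.
- hammer_grip (a point): Handle of the wooden-handled hammer lying on the bench, about 250 mm long, under 40 mm high, loose. Leave it alone.
- tensioner (a joint): Angle of the tensioner arm, rad, counter-clockwise positive seen from above: 0 = at rest, lying against one of the two small upright steel lugs on the hanger disc; 1.0 = on its stop, against the other lug. A spring pulls it back to 0 whenever it is not held; at the post this takes about 4 N near rest and 9 N at the stop.

How it is judged:
By the outcome, as a careful person would: the job done as asked, in the order asked, and still so for the second after the job is handed in, while the arm keeps its last pose, push and grip.
It also fails if it takes over 61 s, if anything falls off the work surface, if the arm or the gripper's body presses on something with over 40 N, if the wrist force passes 120 N, or if a joint passes its speed limit or range.

## Robot

A 6-joint arm with a two-finger parallel gripper is mounted at the origin on the work surface. World frame = base frame: x ahead of the robot, y to its left, z up, the work surface at z = 0. Lengths are in m, angles in rad, forces in N, time in s.
With the tool pointing down it reaches from about 0.2 to 0.875 m from the base axis. Payload 3.4 kg.
Tool frame: the origin (TCP) lies between the finger pads; the fingertips stand 25 mm ahead of it and the grasp point (between the pads) lies 6 mm ahead of it (r.nose_length is the z of the fingertips in the tool frame, in m); z points along the fingers, y is the line along which they close (so a half turn about z gives the same grasp; the last joint's range is limited). The gripper opens to 94 mm and grips with 3 to 60 N. Pads are 16 mm wide; open, the fingers measure 119 mm over their backs; the gripper's body (75 mm by 177 mm) begins 78 mm behind the grasp point.
Start: joints at [-1.336, 0.276, 1.505, -0, 1.361, -0.121], TCP at [0.2, -0.539, 0.23] pointing down, gripper open.
Joint ranges: [-2.89, 2.89], [-0.75, 2.08], [0.22, 2.7], [-1.18, 4.32], [0.11, 2.71], [-2.7, 2.7]. Speed limits (rad/s): [2.57, 2.57, 3.14, 3.14, 3.14, 3.14].

## Interface

Orientations are given as a unit quaternion [w, x, y, z].
In Python, from plant import r, gripper_to, inverse_kinematics, vision, models, telemetry gives the robot as it stands. Calls block until the motion is done:
- r.move_to(position, orientation): joint-space move of the TCP to a pose.
- r.move_l(position, rot=None, vel=0.15, guard=None): straight line of the TCP; rot=None keeps the orientation; vel is the mean speed in m/s. With guard (N) it stops when the force on the tool has changed by that much, and returns True; else False.
- r.movej(angles): joint-space move.
- gripper_to(opening, f_grip=None): finger opening in m; f_grip is the grip in N (None keeps the last); returns when the fingers have stopped.
- r.hold(seconds).
- inverse_kinematics(position, orientation): joint angles nearest the present ones, or None.
- vision.snapshot(name): name is "side" or "top" or "wrist"; returns the picture (400x640x3 uint8, red, green, blue); there is no depth.
- vision.get_calibration(name): a dict with "fx", "fy", "cx", "cy" (pixels), "position" and "orientation" of the camera in the world. Camera axes: x right, y down, z forward; pixel columns grow to the right and rows downward; lengths in m; the calibration is good to about 2 mm. The wrist camera is an equidistant fisheye: a pixel r from the principal point sees the ray r / f radians off the axis. A picture is of the moment at which its call begins: read the wrist's pose just before it. get_calibration takes no time and is no camera call; for the wrist camera it gives the pose at the moment of the call.
A pose or a line that the arm cannot do raises r.PlanningError and nothing moves.
- r.sign_off(): hands the job in; it is judged then, once.
Trained networks look in the newest picture that a camera, given by its name, has taken for a name from the list of things; names that differ only in an ending like _2 or _b are one class to them, and where a whole thing is asked for, a point or a joint stands for the part that bears it (a point fixed in the world has none). Each returns a list of dicts, best first, with "score" (0 to 1); they miss things now and then, are a little off and sometimes report something else, mostly with a low value. They report only what shows in the picture. A call takes as long as a camera call.
- models.boxes_of(thing, camera): "at" ([x, y, z] in m, in world coordinates, good to about 4 mm: the middle of the surface that is visible of it).
- models.regions_of(thing, camera): "pixels" (400x640 bool, what is visible of it).
- models.mark_of(thing, camera): "at" ([x, y, z] in m, in world coordinates, good to about 4 mm: a listed point, or the origin of a listed thing).
Readings, each from a call of its own:
- telemetry.current_t(): time.
- telemetry.current_joints(): joint angles.
- telemetry.current_dq(): joint speeds.
- telemetry.current_joint_efforts(): joint torques, N m.
- telemetry.current_ee_pos(): TCP position.
- telemetry.current_tool_rot(): TCP orientation.
- telemetry.current_wrist_force(): force on the tool from outside, world axes, zero at the start.
- telemetry.current_torque(): the same for the moment, N m.
- telemetry.current_opening(): finger opening in m.
- telemetry.current_finger_force(): force on a finger pad.
Only numpy, scipy, OpenCV 4.12 (cv2) and the standard library are available. Lean on these libraries where they do the work, as an engineer would, in place of code of your own. Each camera call takes 0.05 s, during which the arm holds its last target. There are 200 camera calls.

## Working session

There is one attempt and no reset: what is moved stays moved. The work goes in short steps, each a Python script; the robot and the scene stay as the last script left them, time stands still between calls to the robot, and variables do not carry over. Pictures are saved under pics/ and viewed, at most 10 in all, crops included, and the job is handed in when it is done.

```bash
mkdir -p pics; ls
cat > /tmp/a.py <<'E'
from plant import r, gripper_to, inverse_kinematics, vision, models, telemetry
import cv2, numpy as np
for c in ("top","side"):
    im=vision.snapshot(c); cv2.imwrite(f"pics/{c}0.png",im[:,:,::-1])
    k=vision.get_calibration(c); print(c,k)
    for n in ["pump","lever_pad","lever_pivot","machine","cage_arm","finger_post","tension_pivot","glue_bottle_center","wax_tin_center","hammer_grip"]:
        print(n,[(np.round(d["at"],3).tolist(),round(d["score"],2)) for d in models.mark_of(n,c)[:2]])
print(telemetry.current_t(), telemetry.current_tool_rot(), r.nose_length)
E
python3 /tmp/a.py
```

```text
pics
top {'fx': 418.3328580600009, 'fy': 418.3328580600009, 'cx': 317.4154228206882, 'cy': 197.5861575838046, 'position': array([ 0.42560017, -0.01546352,  1.44745512]), 'orientation': array([ 0.04204925, -0.70311566,  0.70884465, -0.03740977])}
pump [([0.629, 0.227, -0.001], 0.73)]
lever_pad [([0.485, 0.235, 0.162], 0.87), ([0.534, -0.139, 0.128], 0.44)]
lever_pivot [([0.63, 0.232, 0.104], 0.92)]
machine [([0.63, -0.227, -0.002], 0.64)]
cage_arm [([0.584, -0.185, 0.105], 0.98)]
finger_post [([0.495, 0.004, 0.014], 0.57)]
tension_pivot [([0.624, -0.229, 0.126], 0.98)]
glue_bottle_center [([0.584, 0.497, 0.073], 0.92)]
wax_tin_center [([0.495, 0.004, 0.013], 0.5)]
hammer_grip [([0.611, -0.481, 0.013], 0.85), ([0.587, 0.501, 0.072], 0.56)]
side {'fx': 370.6991217940993, 'fy': 370.6991217940993, 'cx': 320.06226256454937, 'cy': 202.24940623190435, 'position': array([0.00872131, 0.58293128, 0.7139823 ]), 'orientation': array([ 0.1721582 , -0.33843055,  0.82304895, -0.42239406])}
pump [([0.629, 0.23, -0.006], 0.7)]
lever_pad [([0.484, 0.233, 0.167], 0.72)]
lever_pivot [([0.632, 0.229, 0.102], 0.6)]
machine [([0.63, -0.231, 0.0], 0.85)]
cage_arm [([0.581, -0.184, 0.098], 0.82)]
finger_post [([0.534, -0.134, 0.127], 0.77)]
tension_pivot [([0.626, -0.229, 0.124], 0.95), ([0.609, -0.479, 0.016], 0.61)]
glue_bottle_center [([0.583, 0.503, 0.07], 0.67)]
wax_tin_center [([0.49, 0.001, 0.021], 0.56)]
hammer_grip [([0.608, -0.48, 0.012], 0.61)]
1.1 [ 4.81254025e-05  9.84213981e-01  1.76982589e-01 -8.05309228e-06] 0.025
```

View pics/top0.png

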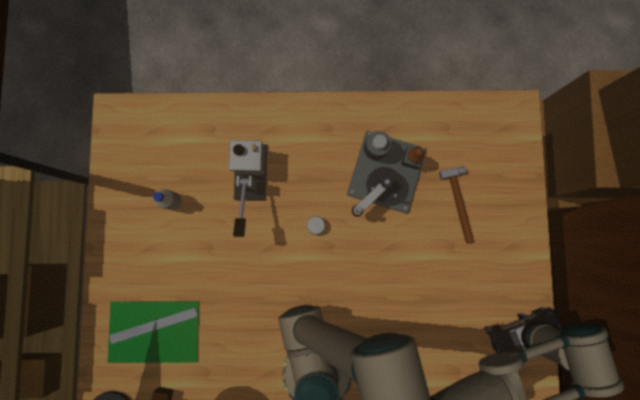

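View pics/side0.png

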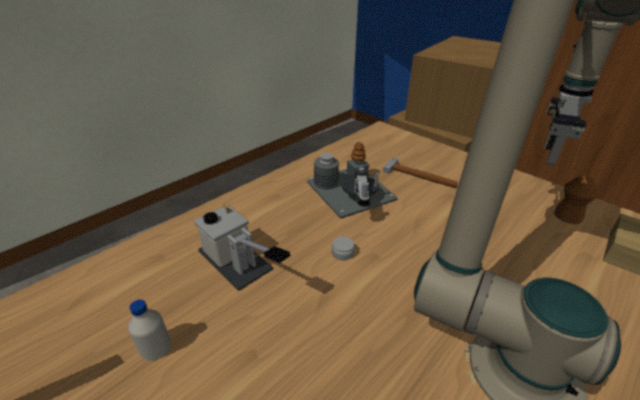

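Top view: pump tank at (247,157), pad (239,228), machine (385,170), and the arm running from (388,185) to the post at (357,211). The wax tin is at (316,226), the bottle at (165,200) and the hammer at (460,205). The side view agrees. The post–pivot distance comes out at 130 mm and the pad height at 165 mm, both as specified. Pump first.

```bash
cat > /tmp/b.py <<'E'
from plant import r, gripper_to, inverse_kinematics, vision, models, telemetry
import cv2, numpy as np
T=telemetry; n=r.nose_length
a=np.pi/2-0.027; q=[0,np.cos(a/2),np.sin(a/2),0]
gripper_to(0.0,20)
p=T.current_ee_pos(); r.move_l([p[0],p[1],0.30],vel=0.2)
r.move_to([0.484,0.234,0.26],q)
top=[0.483,0.234,0.185+n]; bot=[0.474,0.234,0.060+n]
r.move_l(top)
for i in range(3):
    h=r.move_l(bot,vel=0.1,guard=25); r.hold(0.2)
    print(h,np.round(T.current_ee_pos()-[0,0,n],4),np.round(T.current_wrist_force(),1),T.current_t())
    if i==0:
        vision.snapshot("side"); print([(np.round(d["at"],3),d["score"]) for d in models.mark_of("lever_pad","side")])
    r.move_l(top,vel=0.1); r.hold(0.4)
    print(np.round(T.current_wrist_force(),1))
    im=vision.snapshot("side"); print([(np.round(d["at"],3),d["score"]) for d in models.mark_of("lever_pad","side")])
cv2.imwrite("pics/side1.png",im[:,:,::-1]); print(T.current_t())
E
python3 /tmp/b.py
```

```text
True [0.4782 0.2345 0.0731] [-2.7 -1.3 15.4] 7.6667
[(array([0.475, 0.228, 0.07 ]), 0.76)]
[ 0.  -0.  -0.5]
[(array([0.63 , 0.227, 0.102]), 0.6), (array([0.482, 0.232, 0.166]), 0.55)]
True [0.478  0.2344 0.0731] [-4.3 -1.6 16. ] 10.825
[ 0.1 -0.2 -0.2]
[(array([0.484, 0.232, 0.164]), 0.81)]
True [0.4781 0.2344 0.0731] [-4.3 -1.4 15.8] 13.875
[ 1.1  0.3 -0.6]
[(array([0.486, 0.234, 0.164]), 0.97)]
15.6583
```

Three strokes reached the stop (tip 73 mm, force 16 N), and the lever came back up to 164–166 mm each time. Next is the post, with a close look first.

```bash
cat > /tmp/c.py <<'E'
from plant import r, gripper_to, inverse_kinematics, vision, models, telemetry
import cv2, numpy as np
T=telemetry
psi=-0.796; q=[0,np.cos(psi/2),np.sin(psi/2),0]
p=T.current_ee_pos(); r.move_l([p[0],p[1],0.29],vel=0.2)
r.move_to([0.52,-0.13,0.27],q); gripper_to(0.06)
for i,pos in enumerate([None,[0.534,-0.136,0.23]]):
    if pos: r.move_l(pos)
    im=vision.snapshot("wrist")
    for m in ("finger_post","tension_pivot","cage_arm"):
        print(m,[(np.round(d["at"],4).tolist(),round(d["score"],2)) for d in models.mark_of(m,"wrist")[:2]])
cv2.imwrite("pics/w1.png",im[:,:,::-1])
vision.snapshot("side"); print([(np.round(d["at"],4),d["score"]) for d in models.mark_of("finger_post","side")])
print(T.current_joints(),T.current_t())
E
python3 /tmp/c.py
```

```text
finger_post [([0.5397, -0.1377, 0.1287], 0.77)]
tension_pivot [([0.6263, -0.2256, 0.1259], 0.68)]
cage_arm [([0.5809, -0.1837, 0.099], 0.89), ([0.6326, 0.2332, -0.0019], 0.73)]
finger_post [([0.538, -0.1408, 0.1269], 0.96)]
tension_pivot [([0.6253, -0.2285, 0.1249], 0.58)]
cage_arm [([0.58, -0.1804, 0.0985], 0.6)]
[(array([ 0.5328, -0.1359,  0.1302]), 0.78)]
[-3.75648178e-01  2.39070773e-01  1.55554157e+00 -6.87592300e-06
  1.34539267e+00  1.99112131e+00] 19.625
```

View pics/w1.png

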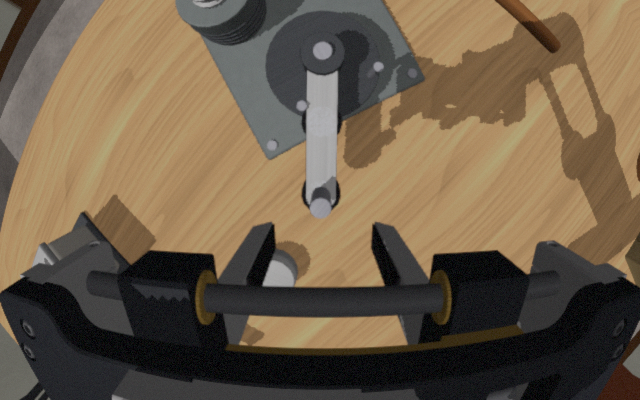

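The post top is at (320,208), centred between the fingers and in line with the hub at (322,50). The rest lug is on the left at (302,105) and the stop lug on the right at (378,67), so the counter-clockwise swing goes right, as planned. Next: grasp and swing.

```bash
cat > /tmp/d.py <<'E'
from plant import r, gripper_to, inverse_kinematics, vision, models, telemetry
import cv2, numpy as np
T=telemetry; c=np.array([0.6255,-0.2288]); R=0.130; z=0.134
Q=lambda s:[0,np.cos(s/2),np.sin(s/2),0]
r.move_l([0.535,-0.1378,z],vel=0.1)
gripper_to(0.0,30)
print("grip",T.current_opening(),T.current_finger_force(),T.current_wrist_force().round(1))
th0=np.arctan2(-0.1378-c[1],0.535-c[0]); print("th0",th0)
def go(a,**k):
    t=th0+a; h=r.move_l([c[0]+R*np.cos(t),c[1]+R*np.sin(t),z],Q(t-np.pi),**k)
    f=T.current_wrist_force(); e=T.current_ee_pos()[:2]-c
    print(round(a,2),h,"tan %.1f rad %.1f fz %.1f"%(f[:2]@[-np.sin(t),np.cos(t)],f[:2]@[np.cos(t),np.sin(t)],f[2]),
      "ang %.3f r %.4f"%((np.arctan2(e[1],e[0])-th0)%6.2832,np.hypot(*e)),T.current_opening().__round__(4)); return h
for a in np.arange(.15,.91,.15): 
    if go(a,vel=0.08,guard=25): break
else:
    for a in np.arange(.94,1.1,.03):
        if go(a,vel=0.03,guard=12) or abs(np.linalg.norm(T.current_wrist_force()[:2]))>24: break
r.hold(0.3)
im=vision.snapshot("wrist"); cv2.imwrite("pics/w2.png",im[:,:,::-1])
print(T.current_wrist_force().round(1),T.current_finger_force(),T.current_t())
E
python3 /tmp/d.py
```

```text
grip 0.01765918739506994 29.99995082616806 [ 3.   3.6 -0.3]
th0 2.353439676224488
0.15 False tan -4.7 rad -2.6 fz -2.7 ang 0.146 r 0.1284 0.0175
0.3 False tan -4.7 rad -3.0 fz -2.0 ang 0.294 r 0.1285 0.0174
0.45 False tan -4.8 rad -5.2 fz -2.1 ang 0.443 r 0.1286 0.0174
0.6 False tan -6.3 rad -5.8 fz -1.7 ang 0.591 r 0.1287 0.0173
0.75 False tan -5.4 rad -5.4 fz 0.4 ang 0.738 r 0.1288 0.0173
0.9 False tan -6.0 rad -5.8 fz 1.0 ang 0.885 r 0.1289 0.0177
0.94 False tan -6.6 rad -5.5 fz 0.3 ang 0.922 r 0.1290 0.0174
0.97 False tan -6.7 rad -4.7 fz 1.4 ang 0.952 r 0.1290 0.0174
1.0 False tan -6.7 rad -5.0 fz 1.7 ang 0.981 r 0.1290 0.0173
1.03 False tan -11.7 rad -5.1 fz 3.5 ang 0.992 r 0.1288 0.0175
1.06 False tan -18.5 rad -7.5 fz 6.7 ang 0.994 r 0.1286 0.0174
1.09 False tan -25.1 rad -10.6 fz 9.6 ang 0.997 r 0.1284 0.018
[ 1.7 27.2  9.3] 30.06268948316574 25.9083
```

View pics/w2.png

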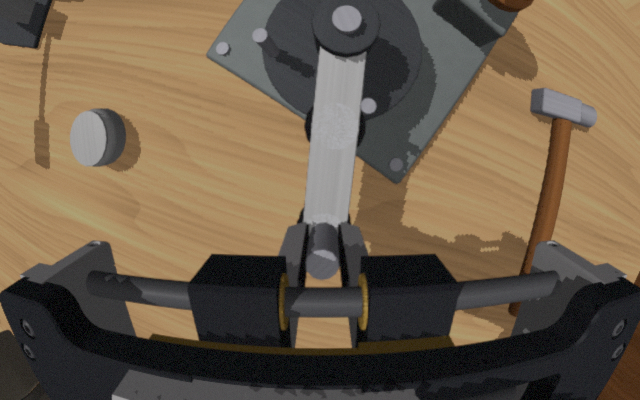

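The post at (322,250) is pinched between the fingers and the arm lies against the stop lug at (368,105). Force rises sharply while the angle stalls at about 1.0, so it is on the stop. One last check of the lever and bystanders, then hand in.

Run:
```python
from plant import r, vision, models, telemetry as T
import numpy as np
vision.snapshot("top")
for m in ("lever_pad","wax_tin_center","glue_bottle_center","hammer_grip"):
    print(m,[(np.round(d["at"],3).tolist(),round(d["score"],2)) for d in models.mark_of(m,"top")[:1]])
print(T.current_wrist_force().round(1),T.current_finger_force(),T.current_ee_pos(),T.current_t())
print(r.sign_off())
```

```text
lever_pad [([0.484, 0.235, 0.163], 0.97)]
wax_tin_center [([0.493, 0.004, 0.015], 0.82)]
glue_bottle_center [([0.584, 0.503, 0.069], 0.97)]
hammer_grip [([0.623, -0.23, 0.124], 0.72)]
[ 2.2 26.6 10. ] 30.062521398067474 [ 0.49992317 -0.25539895  0.13376264] 26.1583
the job is handed in; nothing more can be done
None
```

The job is handed in at about 26 s: the pump got three full strokes and its lever is up, the tensioner arm is held on its stop in the gripper's fingers, and the bottle and tin are where they were; the last check missed the hammer, but nothing went near it.

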